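# Set the corner eyelet of a sign panel in the bench eyelet setter

## Robot

A 6-joint arm with a two-finger parallel gripper is mounted at the origin on a cart in front of the work surface, level with it; the furniture and walls round the work are solid. World frame = base frame: x ahead of the robot, y to its left, z up, the work surface at z = 0. Lengths are in mm, angles in rad, forces in N, time in s.
With the tool pointing down it reaches from about 350 to 975 mm from the base axis. Payload 7.1 kg.
Tool frame: the origin (TCP) lies at the very end of the fingers, on their centre line; the grasp point (between the pads) lies ctrl.hold_point_z behind it (ctrl.hold_point_z is the distance from the TCP to the grasp point, in mm); z points along the fingers, y is the line along which they close (so a half turn about z gives the same grasp; the last joint's range is limited). The gripper opens to 88 mm and grips with 3 to 60 N. Pads are 20 mm wide; open, the fingers measure 115 mm over their backs; the gripper's body (75 mm by 178 mm) begins 61 mm behind the grasp point.
Start: joints at [-1.139, 0.423, 1.63, -0, 1.089, -0.019], TCP at [272.318, -562.537, 222.675] pointing down, gripper open.
Joint ranges: [-3, 3], [-0.9, 2.11], [0.09, 2.58], [-1.31, 4.45], [0.11, 2.69], [-2.54, 2.54]. Speed limits (rad/s): [2.39, 2.39, 3.01, 3.14, 3.14, 3.14].

## Interface

Orientations are given as a rotation vector (axis times angle).
In Python, from workcell import ctrl gives the robot as it stands. The module is installed in compiled form; this text tells all that it offers.
- The arm moves only by the shell command python3 -m creep 'ROWS'. ROWS is JSON, a list of rows, each an object with "translation": the shift along the tool's x, y, z in mm, a list of three; "angular": the turn, a rotation vector about the tool's x, y, z in rad, a list of three; "jaw": the opening, from 0 (shut) to 1 (fully open). A call has exactly 8 rows; each row is the pose to reach, as a shift and turn from the pose commanded when the call began, along the tool's axes at that moment; what a row does not reach only later rows make up. A row lasts 1/8 s, in which the tool goes at most 62.5 mm and 10.7 degrees, less where a joint would pass 70% of its speed; a pose out of reach is approached as far as the arm can. A call with a gripper value outside its range is refused whole. The fingers move at their own pace and stop on an object; the grip force is fixed at half the most. Time passes only in rows, so rows that repeat a pose let the fingers close, or fill a call up. It gives the time, the measured TCP pose, the force, the opening and the grip force at its end, in the units of the state.
- ctrl.get_obs(): the state, without advancing time (a new reading comes with each control period).
- ctrl.get_image(name): name is "scene" or "top" or "wrist"; returns the picture (384x512x3 uint8, red, green, blue); there is no depth.
- ctrl.camera_info(name): a dict with "camera_matrix" (3x3 intrinsics, pixels), "world_from_camera" (4x4, takes a point from camera to world coordinates). Camera axes: x right, y up, looking along -z (the intrinsics and any distortion apply to the point x, -y, -z); pixel columns grow to the right and rows downward; lengths in mm; the calibration is good to about 2 mm. A picture is of the moment at which its call begins: read the wrist's pose just before it. camera_info takes no time and is no camera call; for the wrist camera it gives the pose at the moment of the call.
- ctrl.close_job(): hands the job in; it is judged then, once.
Trained networks look in the newest picture that a camera, given by its name, has taken for a name from the list of things; names that differ only in an ending like _2 or _b are one class to them, and where a whole thing is asked for, a point or a joint stands for the part that bears it (a point fixed in the world has none). Each returns a list of dicts, best first, with "score" (0 to 1); they miss things now and then, are a little off and sometimes report something else, mostly with a low value. They report only what shows in the picture. A call takes as long as a camera call.
- ctrl.look_for(camera, label): "rect" ([left, top, right, bottom] in pixels, round what is visible of it).
The state is a dict: "t": time; "qpos": joint angles; "qvel": joint speeds; "joint_torque": joint torques, N m; "ee_pos": TCP position; "orientation": TCP orientation; "ft_force": force on the tool from outside, world axes, zero at the start; "moment": the same for the moment, N m; "width": finger opening in mm; "grasp_force": force on a finger pad.
Only numpy, scipy, OpenCV 4.12 (cv2) and the standard library are available. Lean on these libraries where they do the work, as an engineer would, in place of code of your own. Each camera call takes 0.05 s, during which the arm holds its last target. There are 200 camera calls.

## Task

Set the last loose eyelet of the sign panel: slide the panel up snugly against both stops of the eyelet setter so that the standing eyelet is under the punch, then drive the sprung punch down with brisk blows of the mallet (struck, not slowly leaned on, not hit violently and never pushed by hand) until the eyelet is fully home. Leave the panel against the stops, stand the mallet back on its face on the worktop clear of the setter, let go, and leave the mug, the eyelet tin and the staple box where they are.

Things in the scene. Friction and masses are not known exactly. Their poses are not given: they have to be found in the camera images.
- setter: Bench eyelet setter, grey iron, fixed. Origin on the punch axis at worktop level; x away from the robot at yaw 0, y left, z up. Base plate 12 mm thick: x -66 to 85, y -90 to 40 mm. A column (x 34 to 76, y -18 to 18, 64 mm high) behind carries an arm with a nose (radius 18, underside 36 mm up) round the punch; its guide bush (radius 12.5) ends 68 mm up.
- stops (a point): Inner corner of the two aluminium stops on the base plate, at setter x 16, y 16 mm, at the plate's top (12 mm up). Both stand 10 mm above the plate and are 8 mm thick: the back stop's face is at setter x = 16 (spans y -88 to 4), the side stop's face at setter y = 16 (spans x -64 to 6). Axes as the setter's.
- punch: Upright steel punch sliding on the setter's axis; own z up, origin at worktop level at rest. A spring lifts it: 2 N starts it, 4 N at 12 mm, stop at 15 mm. Its 16 mm nose, 30 mm up at rest, meets a centred eyelet after 5.5 to 8 mm; with the eyelet fully home it is about 12 mm down and stops hard. More than 120 N on it is a violent hit; under 25 N in all is enough.
- punch_head (a point): Centre of the top of the punch's flat head (disc 30 mm across, 11 mm thick), 96 mm above the worktop at rest. The mallet strikes it from above; it must go down at over 0.08 m/s to count as a blow (a stroke from 20 mm above it at 0.12 m/s or more does). It springs back when the mallet leaves.
- sign: Loose white panel with a dark arrow, 90 x 125 x 5 mm (own x, y, z), 0.12 kg, origin at the centre of its underside, lying on the base plate and overhanging it to -x and -y. Home: +x edge along the back stop, +y edge along the side stop. It starts 15 to 30 mm short of the back stop, 12 to 28 mm short of the side stop, up to 0.12 rad askew. It slides under 3 N.
- eyelet_top (a point): Centre of the top of the loose brass eyelet (14 mm across) in the panel's +x +y corner, 16 mm from both edges. It stands 5.5 to 7 mm proud of the panel at the start, 1 mm when set; the other three corners hold flat, set eyelets. It is under the punch axis when the panel is home.
- eyelet (a joint): How far the loose eyelet has been driven into the panel, m: 0 to 0.0015 at the start, 0.006 fully home. It resists with about 5 N, plus 1.5 N at 0.1 m/s, and stays where it is driven.
- mallet: Mallet, 0.34 to 0.50 kg, standing on one face; origin at the centre of that face. Head: upright cylinder 44 mm across, 64 mm high, both ends flat. Handle: level, along own -x to x = -172 mm, axis 32 mm above the face, flat-sided, 22 mm wide, 26 mm high, from x = -136 mm on 26 x 30 mm. Centre of mass about 10 mm from the head's axis, towards the handle.
- mug: Green mug, 96 mm high, 86 mm across, handle aside. Bystander. Origin: centre of its underside.
- eyelet_tin: Open round aluminium tin of spare eyelets, 72 mm across, 18 mm high. Bystander. Origin: centre of its underside.
- staple_box: Card box of staples, 42 x 68 x 19 mm. Bystander. Origin: centre of its underside.

How it is judged:
By the outcome, as a careful person would: the job done as asked, in the order asked, and still so for the second after the job is handed in, with the robot touching nothing.
It also fails if it takes over 64 s, if anything falls off the work surface, if the arm or the gripper's body presses on something with over 40 N, if the wrist force passes 120 N, or if a joint passes its speed limit or range.

## Working session

There is one attempt and no reset: what is moved stays moved. The work goes in short steps, Python scripts to look and compute and a shell command to move; the robot and the scene stay as the last step left them, time stands still between calls to the robot, and variables do not carry over. Pictures are saved under pics/ and viewed, at most 10 in all, crops included, and the job is handed in when it is done.

```bash
mkdir -p pics
cat > h.py <<'E'
from workcell import ctrl
import numpy as np, cv2
from scipy.spatial.transform import Rotation as R
def snap(cam,fn=None):
    im=ctrl.get_image(cam); ci=ctrl.camera_info(cam)
    if fn: cv2.imwrite('pics/'+fn,im[:,:,::-1])
    return im,ci
def ray(ci,u,v):
    K=np.array(ci['camera_matrix']);T=np.array(ci['world_from_camera'])
    d=np.linalg.inv(K)@[u,v,1]; d=T[:3,:3]@[d[0],-d[1],-d[2]]
    return T[:3,3],d
def onz(ci,u,v,z):
    o,d=ray(ci,u,v); return o+d*(z-o[2])/d[2]
def proj(ci,p):
    K=np.array(ci['camera_matrix']);T=np.array(ci['world_from_camera'])
    q=T[:3,:3].T@(np.array(p)-T[:3,3]); w=K@[q[0],-q[1],-q[2]]; return w[:2]/w[2]
E
python3 - <<'E'
from h import *
np.set_printoptions(precision=1,suppress=True)
print(ctrl.get_obs(),ctrl.hold_point_z)
for c in ['top','scene']:
    im,ci=snap(c,c+'0.png'); print(c,ci)
    for n in ['setter','stops','punch','punch_head','sign','eyelet_top','mallet','mug','eyelet_tin','staple_box']:
        r=ctrl.look_for(c,n)
        print(n,[(np.round(x['rect']).tolist(),round(x['score'],2)) for x in r[:2]])
E
```

```text
{'t': 0.0, 'qpos': array([-1.1,  0.4,  1.6,  0. ,  1.1, -0. ]), 'qvel': array([ 0.,  0., -0., -0., -0., -0.]), 'joint_torque': array([  0. , -54.5, -27.4,   0.1,   0. ,  -0. ]), 'ee_pos': array([ 272.1, -562.1,  221.9]), 'orientation': array([-3.1, -0.7,  0. ]), 'ft_force': array([-0.5, -0. ,  0.1]), 'moment': array([-0., -0., -0.]), 'grasp_force': 0.0, 'width': 87.68881693862798} 18.700000000000003
top {'camera_matrix': array([[428.8,   0. , 252.2],
       [  0. , 428.8, 187.6],
       [  0. ,   0. ,   1. ]]), 'world_from_camera': array([[   0.1,    1. ,   -0.2,  321.5],
       [  -1. ,    0.1,   -0. ,  102.7],
       [   0. ,    0.2,    1. , 1234. ],
       [   0. ,    0. ,    0. ,    1. ]])}
setter [([225.0, 171.0, 271.0, 227.0], 0.86)]
stops [([227.0, 174.0, 267.0, 227.0], 0.69)]
punch [([236.0, 192.0, 246.0, 205.0], 0.68)]
punch_head [([233.0, 192.0, 243.0, 202.0], 0.65)]
sign [([242.0, 201.0, 289.0, 233.0], 0.58)]
eyelet_top [([225.0, 175.0, 271.0, 226.0], 0.7), ([243.0, 199.0, 289.0, 235.0], 0.54)]
mallet [([345.0, 216.0, 414.0, 233.0], 0.61)]
mug [([115.0, 180.0, 155.0, 220.0
[... 179 characters left out ...]
63.5, 182.9],
       [  0. ,   0. ,   1. ]]), 'world_from_camera': array([[  -0.7,    0.5,   -0.5, -137.4],
       [  -0.7,   -0.5,    0.5,  776. ],
       [   0. ,    0.7,    0.7, 1068.1],
       [   0. ,    0. ,    0. ,    1. ]])}
setter [([220.0, 179.0, 269.0, 224.0], 0.78)]
stops [([220.0, 177.0, 268.0, 224.0], 0.75)]
punch [([242.0, 183.0, 254.0, 192.0], 0.52)]
punch_head [([243.0, 182.0, 252.0, 192.0], 0.58)]
sign [([253.0, 184.0, 299.0, 217.0], 0.59)]
eyelet_top [([319.0, 127.0, 363.0, 168.0], 0.24)]
mallet [([320.0, 127.0, 359.0, 168.0], 0.86)]
mug [([153.0, 232.0, 189.0, 282.0], 0.59)]
eyelet_tin [([150.0, 218.0, 177.0, 239.0], 0.8)]
staple_box [([289.0, 146.0, 303.0, 165.0], 0.79)]
```

Run:
```python
from h import *
im=cv2.imread('pics/top0.png'); c=im[130:255,100:430]
cv2.imwrite('pics/top0c.png',cv2.resize(c,None,fx=2.42,fy=2.42,interpolation=cv2.INTER_CUBIC))
ci=ctrl.camera_info('top')
np.set_printoptions(precision=4,suppress=True)
print(np.array(ci['world_from_camera']))
for n,u,v,z in [('punch',238,197,96),('sign',265,217,17),('malletL',345,224,32),('malletR',414,224,32),('mug',135,200,60),('tin',161,161,18),('box',335,194,19),('setter',248,199,12)]:
    print(n,onz(ci,u,v,z))
```

```text
[[   0.0745    0.9745   -0.2117  321.5226]
 [  -0.9972    0.0742   -0.0094  102.6695]
 [   0.0065    0.2118    0.9773 1233.9807]
 [   0.        0.        0.        1.    ]]
punch [539.1937 149.9072  96.    ]
sign [502.0541  71.3924  17.    ]
malletL [ 496.9968 -154.6349   32.    ]
malletR [ 511.6968 -349.1902   32.    ]
mug [515.9348 436.0805  60.    ]
tin [644.307 387.386  18.   ]
box [ 583.9961 -126.0155   19.    ]
setter [551.5716 124.0093  12.    ]
```

View pics/top0c.png

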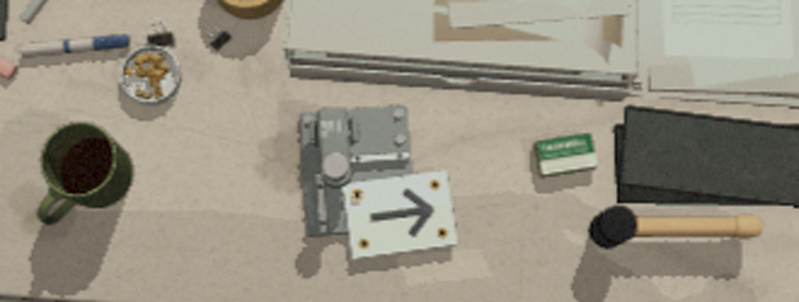

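The top view shows the setter at about (335,165) in the crop, with the panel below and right of it. The mallet head is at (612,227) with its handle to the right (−y); the mug and tin are on the left and the box is at (567,153). Next I'll get a wrist view.

```bash
cat >> h.py <<'E'
np.set_printoptions(precision=2,suppress=True)
def down(yaw):  # tool z down, tool y along world angle yaw+90 -> tool x at angle yaw
    c,s=np.cos(yaw),np.sin(yaw); x=[c,s,0]; z=[0,0,-1]; return np.column_stack([x,np.cross(z,x),z])
def plan(p,yaw,o=None):
    o=o or ctrl.get_obs(); A=R.from_rotvec(o['orientation']).as_matrix()
    ang=R.from_matrix(A.T@down(yaw)).as_rotvec()
    print('trans',A.T@(np.array(p)-o['ee_pos']),'ang',np.round(ang,3))
def st():
    o=ctrl.get_obs(); A=R.from_rotvec(o['orientation']).as_matrix()
    print('t',o['t'],'p',o['ee_pos'],'toolx yaw',round(np.arctan2(A[1,0],A[0,0]),4),'F',o['ft_force'],'w',o['width'],'g',o['grasp_force'],'q',o['qpos']); return o,A
E
python3 - <<'E'
from h import *
o,A=st(); print(A)
T=np.array(ctrl.camera_info('wrist')['world_from_camera'])
print('cam in tool',A.T@(T[:3,3]-o['ee_pos'])); print(A.T@T[:3,:3]); print(ctrl.camera_info('wrist')['camera_matrix'])
plan([430,80,230],0); plan([430,80,230],np.pi)
E
```

```text
t 1.1 p [ 272.32 -562.54  222.69] toolx yaw 0.4508 F [ 0.17  0.44 -0.15] w 88.16244998239227 g 0.0 q [-1.14  0.42  1.63 -0.    1.09 -0.02]
[[ 0.9   0.44 -0.  ]
 [ 0.44 -0.9  -0.  ]
 [-0.    0.   -1.  ]]
cam in tool [  68.59   -1.44 -162.28]
[[-0.    0.97  0.25]
 [ 1.    0.   -0.  ]
 [-0.    0.25 -0.97]]
[[306.09   0.   253.33]
 [  0.   306.09 191.47]
 [  0.     0.     1.  ]]
trans [ 421.89 -509.64   -7.33] ang [0.   0.   0.45]
trans [ 421.89 -509.64   -7.33] ang [-0.    0.   -2.69]
```

```bash
python3 -m creep '[{"translation":[40,-50,5],"angular":[0,0,0.06],"jaw":1},{"translation":[80,-98,10],"angular":[0,0,0.12],"jaw":1},{"translation":[119,-147,15],"angular":[0,0,0.18],"jaw":1},{"translation":[158,-195,20],"angular":[0,0,0.24],"jaw":1},{"translation":[197,-243,25],"angular":[0,0,0.3],"jaw":1},{"translation":[236,-291,30],"angular":[0,0,0.36],"jaw":1},{"translation":[275,-339,35],"angular":[0,0,0.42],"jaw":1},{"translation":[313,-386,40],"angular":[0,0,0.45],"jaw":1}]'
python3 -c "
from h import *
st();plan([430,110,160],0)"
```

```text
t: 2.1
ee_pos: [386.4, -76.9, 183.0]
orientation: [3.141, -0.001, 0.002]
ft_force: [1.1, 0.5, 0.0]
width: 87.7
grasp_force: 0.0
t 2.1 p [386.37 -76.91 182.98] toolx yaw -0.0008 F [1.07 0.49 0.03] w 87.70454295763052 g 0.0 q [-0.23  0.14  2.15  0.    0.85  1.34]
trans [  43.44 -186.95   22.99] ang [ 0. -0. -0.]
```

```bash
python3 -m creep '[{"translation":[10,-45,5],"angular":[0,0,0],"jaw":1},{"translation":[20,-90,11],"angular":[0,0,0],"jaw":1},{"translation":[30,-130,16],"angular":[0,0,0],"jaw":1},{"translation":[38,-165,20],"angular":[0,0,0],"jaw":1},{"translation":[42,-182,22],"angular":[0,0,0],"jaw":1},{"translation":[43.5,-187,23],"angular":[0,0,0],"jaw":1},{"translation":[43.5,-187,23],"angular":[0,0,0],"jaw":1},{"translation":[43.5,-187,23],"angular":[0,0,0],"jaw":1}]'
python3 - <<'E'
from h import *
st(); im,ci=snap('wrist','w1.png'); 
for n in ['punch_head','sign','eyelet_top','stops','setter']:
    print(n,[(np.round(x['rect'],1).tolist(),round(x['score'],2)) for x in ctrl.look_for('wrist',n)[:3]])
for n,p in [('punch',(539,150,96)),('sign',(502,71,17))]: print(n,proj(ci,p))
cv2.imwrite('pics/w1b.png',cv2.resize(im[:,:,::-1],(800,600),interpolation=cv2.INTER_CUBIC))
E
```

```text
t: 3.1
ee_pos: [429.1, 107.4, 159.7]
orientation: [3.141, -0.0, -0.0]
ft_force: [-0.4, 0.4, 0.3]
width: 87.7
grasp_force: 0.0
t 3.1 p [429.05 107.44 159.74] toolx yaw -0.0003 F [-0.43  0.43  0.32] w 87.72358835222998 g 0.0 q [ 0.22  0.25  2.07 -0.    0.82  1.79]
punch_head [([170.4, 33.4, 214.8, 76.0], 0.72)]
sign [([220.2, 44.6, 358.5, 171.3], 0.86), ([458.1, 0.4, 512.0, 45.5], 0.45)]
eyelet_top [([228.4, 84.5, 242.9, 97.7], 0.69), ([152.3, 0.0, 304.3, 145.1], 0.55)]
stops [([152.7, 2.1, 302.9, 146.0], 0.81)]
setter [([151.1, 0.0, 303.4, 141.9], 0.81)]
punch [192.43  48.05]
sign [292.52 106.36]
```

View pics/w1b.png

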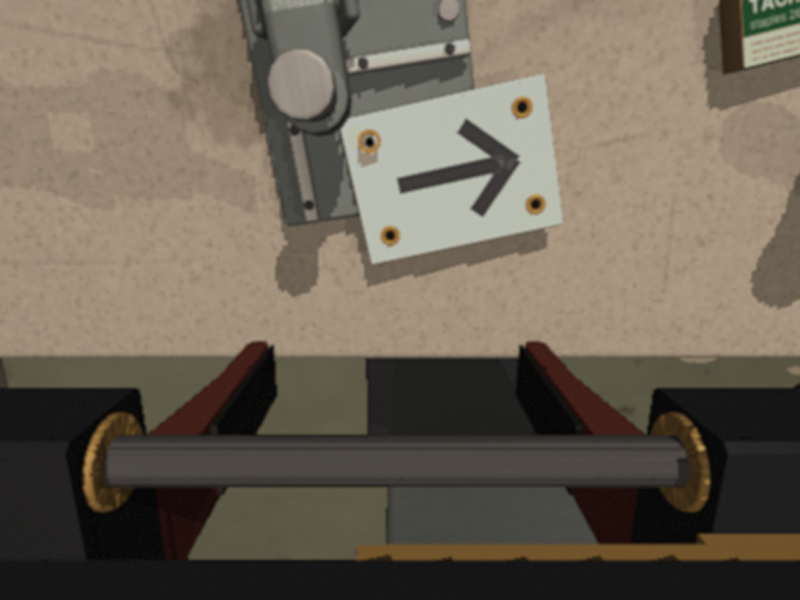

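The wrist view shows the punch head at about (300,83) in the 800 px picture. The panel's corners are (342,122), (544,75), (562,222) and (372,263), and the standing eyelet is at (369,141). The back stop runs (350,68) to (470,48), and the plate corner is at (287,224). A zoomed crop will give finer geometry.

Run:
```python
from h import *
im=cv2.imread('pics/w1.png'); ci=ctrl.camera_info('wrist')
cv2.imwrite('pics/w1c.png',cv2.resize(im[0:180,140:380],None,fx=3.33,fy=3.33,interpolation=cv2.INTER_CUBIC))
hsv=cv2.cvtColor(im,cv2.COLOR_BGR2HSV); m=((hsv[...,2]>170)&(hsv[...,1]<45)).astype(np.uint8); m[200:]=0
cs,_=cv2.findContours(m,0,2); c=max(cs,key=cv2.contourArea); 
pts=np.array([onz(ci,*p[0],17)[:2] for p in c],np.float32)
r=cv2.minAreaRect(pts); print('sign rect',r, cv2.boxPoints(r))
print('punch',onz(ci,192.6,54.7,96)); print('eyelet',onz(ci,236,90,23))
```

```text
sign rect ((498.6901550292969, 73.5147705078125), (88.85858154296875, 123.82848358154297), 12.023913383483887) [[442.34 124.82]
 [468.13   3.7 ]
 [555.04  22.21]
 [529.25 143.33]]
punch [534.93 150.7   96.  ]
eyelet [516.74 125.33  23.  ]
```

View pics/w1c.png

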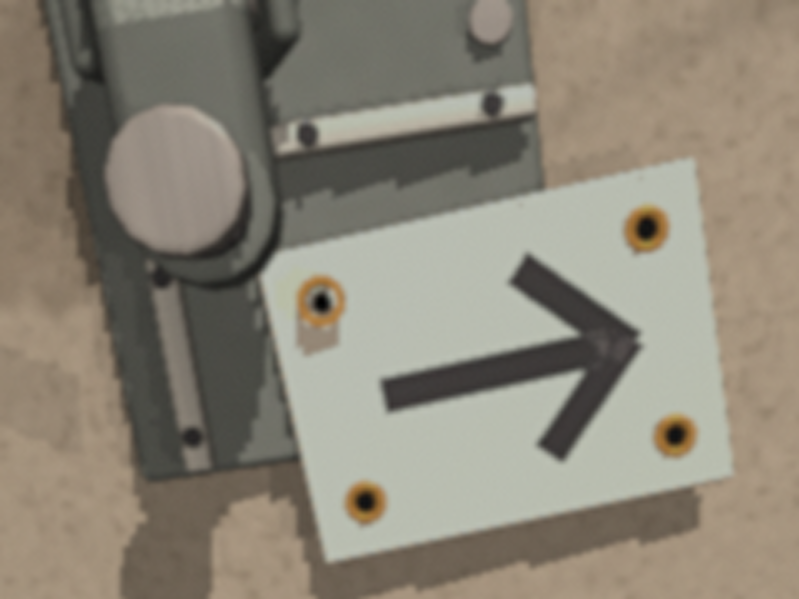

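Run:
```python
from h import *
ci=ctrl.camera_info('wrist'); f=lambda u,v,z:onz(ci,140+u/3.33,v/3.33,z)[:2]
def ang(a,b): d=a-b; return np.degrees(np.arctan2(d[1],d[0]))
a,b=f(282,155,12),f(535,117,12); print('back stop front',a,b,ang(a,b)-90)
a,b=f(148,480,12),f(297,460,12); print('plate -x edge',a,b,ang(a,b)-90)
a,b=f(148,480,12),f(75,150,12); print('plate +y edge',a,b,ang(b,a))
a,b=f(212,462,12),f(185,290,12); print('side stop face',a,b,ang(b,a))
for yaw in [8,9,10]:
  y=np.radians(yaw);c,s=np.cos(y),np.sin(y);M=np.array([[c,-s],[s,c]])
  print(yaw,'origin from corner',f(148,480,12)-M@[-66,40], 'from back r',f(535,117,12)-M@[16,-88])
```

```text
back stop front [555.97 135.93] [565.67  65.52] 7.839686937778197
plate -x edge [465.63 178.55] [471.61 133.4 ] 7.545426786368296
plate +y edge [465.63 178.55] [557.26 193.76] 9.426465348188435
side stop face [471.01 158.99] [520.12 164.78] 6.723332478347683
8 origin from corner [536.55 148.12] from back r [537.58 150.43]
9 origin from corner [537.07 149.37] from back r [536.1  149.93]
10 origin from corner [537.57 150.62] from back r [534.63 149.4 ]
```

```bash
cat >> h.py <<'E'
YAW=0.14; O=np.array([536.5,149.3])
def S(x,y,z): c,s=np.cos(YAW),np.sin(YAW); return np.array([O[0]+c*x-s*y,O[1]+s*x+c*y,z])
def toS(p): c,s=np.cos(YAW),np.sin(YAW); d=np.array(p[:2])-O; return np.array([c*d[0]+s*d[1],-s*d[0]+c*d[1]])
E
python3 - <<'E'
from h import *
ci=ctrl.camera_info('wrist'); print('edge',onz(ci,310/1.5625,354/1.5625,0))
print(S(-120,-70,6));plan(S(-120,-70,60),YAW); plan(S(-120,-70,6),YAW)
E
```

```text
edge [372.64 170.8    0.  ]
[427.44  63.24   6.  ]
trans [-1.82 44.75 99.77] ang [-0.   -0.   -0.14]
trans [ -1.83  44.76 153.77] ang [-0.   -0.   -0.14]
```

```bash
python3 -m creep '[{"translation":[-1,20,35],"angular":[0,0,-0.07],"jaw":0.7},{"translation":[-2,36,75],"angular":[0,0,-0.14],"jaw":0.7},{"translation":[-2,43,110],"angular":[0,0,-0.14],"jaw":0.7},{"translation":[-2,45,135],"angular":[0,0,-0.14],"jaw":0.7},{"translation":[-2,45,148],"angular":[0,0,-0.14],"jaw":0.7},{"translation":[-2,45,153],"angular":[0,0,-0.14],"jaw":0.7},{"translation":[-2,45,153],"angular":[0,0,-0.14],"jaw":0.7},{"translation":[-2,45,153],"angular":[0,0,-0.14],"jaw":0.7}]'
python3 -c "
from h import *
o,A=st();print(toS(o['ee_pos']));im,ci=snap('wrist','w2.png')"
```

```text
t: 4.4
ee_pos: [427.9, 63.5, 7.4]
orientation: [-3.134, -0.221, -0.002]
ft_force: [0.3, 0.3, -0.8]
width: 61.4
grasp_force: 0.0
t 4.4 p [427.86  63.5    7.39] toolx yaw 0.1411 F [ 0.33  0.32 -0.84] w 61.41095264160785 g 0.0 q [0.12 0.56 2.15 0.   0.43 1.55]
[-119.55  -69.8 ]
```

View pics/w2.png

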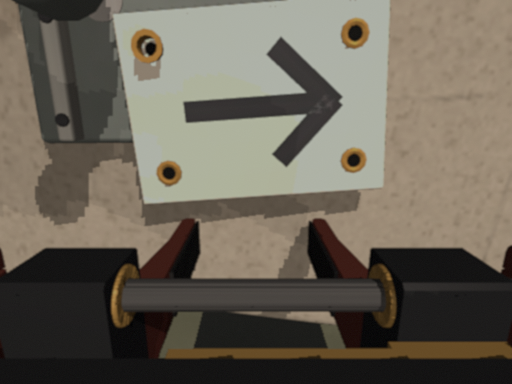

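The fingers (tips near (190,222) and (320,222)) sit just behind the panel's near edge at rows 185–203. The plate edge at row 141 is level, so the yaw estimate is good. Pushing toward the back stop.

```bash
python3 -m creep '[{"translation":[6,0,0],"angular":[0,0,0],"jaw":0.7},{"translation":[12,0,0],"angular":[0,0,0],"jaw":0.7},{"translation":[18,0,0],"angular":[0,0,0],"jaw":0.7},{"translation":[23,0,0],"angular":[0,0,0],"jaw":0.7},{"translation":[27,0,0],"angular":[0,0,0],"jaw":0.7},{"translation":[30,0,0],"angular":[0,0,0],"jaw":0.7},{"translation":[32,0,0],"angular":[0,0,0],"jaw":0.7},{"translation":[34,0,0],"angular":[0,0,0],"jaw":0.7}]'
python3 -c "
from h import *
o,A=st();print(toS(o['ee_pos']))"
```

```text
t: 5.45
ee_pos: [460.9, 68.1, 6.6]
orientation: [-3.134, -0.221, 0.0]
ft_force: [0.8, 0.4, -1.3]
width: 61.5
grasp_force: 0.2
t 5.45 p [460.92  68.06   6.63] toolx yaw 0.1407 F [ 0.77  0.4  -1.34] w 61.4740699267632 g 0.2278450783342123 q [0.12 0.58 2.08 0.   0.48 1.55]
[-86.18 -69.89]
```

```bash
python3 -m creep '[{"translation":[0.5,0,0],"angular":[0,0,0],"jaw":0.7},{"translation":[1,0,0],"angular":[0,0,0],"jaw":0.7},{"translation":[1.5,0,0],"angular":[0,0,0],"jaw":0.7},{"translation":[2,0,0],"angular":[0,0,0],"jaw":0.7},{"translation":[2.5,0,0],"angular":[0,0,0],"jaw":0.7},{"translation":[3,0,0],"angular":[0,0,0],"jaw":0.7},{"translation":[3.5,0,0],"angular":[0,0,0],"jaw":0.7},{"translation":[4,0,0],"angular":[0,0,0],"jaw":0.7}]'
python3 - <<'E'
from h import *
o,A=st();print(toS(o['ee_pos']));im,ci=snap('wrist','w3.png')
cv2.imwrite('pics/w3b.png',cv2.resize(im[:230,:,::-1],None,fx=1.56,fy=1.56,interpolation=cv2.INTER_CUBIC))
E
```

```text
t: 6.45
ee_pos: [461.9, 68.2, 6.3]
orientation: [3.133, 0.221, -0.009]
ft_force: [-8.9, -2.7, 6.1]
width: 61.4
grasp_force: 4.7
t 6.45 p [461.91  68.22   6.34] toolx yaw 0.141 F [-8.9  -2.74  6.09] w 61.43930142810735 g 4.728590771555901 q [ 0.12  0.59  2.07 -0.    0.49  1.55]
[-85.17 -69.88]
```

View pics/w3b.png

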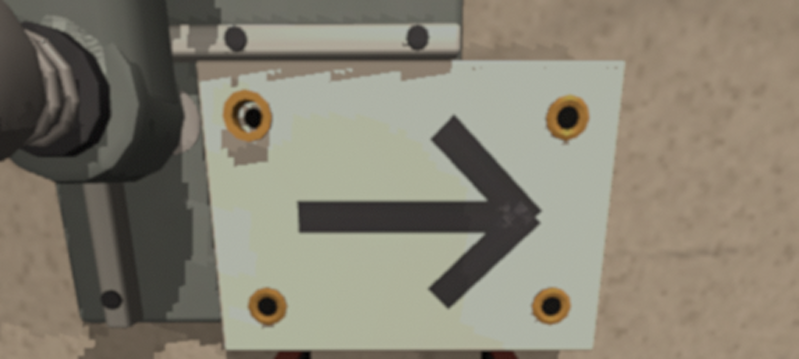

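The panel's far edge (row 62) meets the back stop's foot (row 57) squarely, with 9 N of push. Next is the side push.

```bash
python3 -m creep '[{"translation":[-14,0,0],"angular":[0,0,0],"jaw":0.7},{"translation":[-25,10,-20],"angular":[0,0,0],"jaw":0.6},{"translation":[-20,40,-50],"angular":[0,0,-0.15],"jaw":0.5},{"translation":[0,80,-70],"angular":[0,0,-0.33],"jaw":0.4},{"translation":[30,95,-70],"angular":[0,0,-0.51],"jaw":0.4},{"translation":[50,95,-70],"angular":[0,0,-0.69],"jaw":0.4},{"translation":[56,95,-70],"angular":[0,0,-0.87],"jaw":0.4},{"translation":[56,95,-70],"angular":[0,0,-1.05],"jaw":0.4}]'
python3 -c "
from h import *
o,A=st();print(toS(o['ee_pos']));plan(S(-29,-160,60),YAW+np.pi/2);plan(S(-29,-160,6),YAW+np.pi/2)"
```

```text
t: 7.5
ee_pos: [534.6, -17.6, 76.7]
orientation: [2.595, 1.769, 0.003]
ft_force: [-0.6, -0.5, -0.6]
width: 35.1
grasp_force: 0.0
t 7.5 p [534.64 -17.61  76.74] toolx yaw 1.1965 F [-0.56 -0.53 -0.57] w 35.112524462747 g 0.0 q [-0.06  0.51  1.92  0.    0.71  0.32]
[ -25.13 -165.02]
trans [ 2.46 -5.87 16.73] ang [ 0.   -0.   -0.51]
trans [ 2.41 -5.99 70.73] ang [ 0.   -0.   -0.51]
```

```bash
python3 -m creep '[{"translation":[2,-6,10],"angular":[0,0,-0.17],"jaw":0.4},{"translation":[2,-6,25],"angular":[0,0,-0.34],"jaw":0.4},{"translation":[2,-6,40],"angular":[0,0,-0.51],"jaw":0.4},{"translation":[2,-6,58],"angular":[0,0,-0.51],"jaw":0.4},{"translation":[2,-6,68],"angular":[0,0,-0.51],"jaw":0.4},{"translation":[2,-6,71],"angular":[0,0,-0.51],"jaw":0.4},{"translation":[8,-6,71],"angular":[0,0,-0.51],"jaw":0.4},{"translation":[14,-6,71],"angular":[0,0,-0.51],"jaw":0.4}]'
python3 -c "
from h import *
o,A=st();print(toS(o['ee_pos']));plan(S(-29,-123,6),YAW+np.pi/2)"
```

```text
t: 8.5
ee_pos: [533.9, -2.0, 6.1]
orientation: [2.073, 2.36, 0.001]
ft_force: [0.2, -0.1, -0.3]
width: 35.1
grasp_force: 0.0
t 8.5 p [533.92  -1.98   6.13] toolx yaw 1.7002 F [ 0.19 -0.15 -0.32] w 35.07161850927503 g 0.0 q [-0.03  0.64  1.93  0.    0.57 -0.16]
[ -23.67 -149.44]
trans [26.38 -5.62  0.12] ang [ 0.    0.   -0.01]
```

```bash
python3 -m creep '[{"translation":[5,0,0],"angular":[0,0,-0.01],"jaw":0.4},{"translation":[10,0,0],"angular":[0,0,-0.01],"jaw":0.4},{"translation":[14,0,0],"angular":[0,0,-0.01],"jaw":0.4},{"translation":[18,0,0],"angular":[0,0,-0.01],"jaw":0.4},{"translation":[21,0,0],"angular":[0,0,-0.01],"jaw":0.4},{"translation":[24,0,0],"angular":[0,0,-0.01],"jaw":0.4},{"translation":[26,0,0],"angular":[0,0,-0.01],"jaw":0.4},{"translation":[28,0,0],"angular":[0,0,-0.01],"jaw":0.4}]'
python3 -c "
from h import *
o,A=st();print(toS(o['ee_pos']))"
```

```text
t: 9.5
ee_pos: [529.6, 25.5, 5.7]
orientation: [-2.061, -2.371, 0.0]
ft_force: [-0.2, -1.5, 0.2]
width: 35.1
grasp_force: 0.5
t 9.5 p [529.61  25.51   5.67] toolx yaw 1.7108 F [-0.19 -1.47  0.22] w 35.10604835774824 g 0.48649131786078215 q [ 0.03  0.64  1.94 -0.    0.57 -0.11]
[ -24.09 -121.61]
```

```bash
python3 -m creep '[{"translation":[0.5,0,0],"angular":[0,0,0],"jaw":0.4},{"translation":[1,0,0],"angular":[0,0,0],"jaw":0.4},{"translation":[1.5,0,0],"angular":[0,0,0],"jaw":0.4},{"translation":[2,0,0],"angular":[0,0,0],"jaw":0.4},{"translation":[2.5,0,0],"angular":[0,0,0],"jaw":0.4},{"translation":[3,0,0],"angular":[0,0,0],"jaw":0.4},{"translation":[3.5,0,0],"angular":[0,0,0],"jaw":0.4},{"translation":[4,0,0],"angular":[0,0,0],"jaw":0.4}]'
python3 - <<'E'
from h import *
o,A=st();print(toS(o['ee_pos']));im,ci=snap('wrist','w4.png')
cv2.imwrite('pics/w4b.png',cv2.resize(im[:260,:,::-1],None,fx=1.56,fy=1.56,interpolation=cv2.INTER_CUBIC))
E
```

```text
t: 10.5
ee_pos: [530.2, 27.2, 5.9]
orientation: [2.057, 2.371, -0.001]
ft_force: [3.0, -20.9, -1.3]
width: 35.2
grasp_force: 10.1
t 10.5 p [530.18  27.22   5.86] toolx yaw 1.7124 F [  2.97 -20.87  -1.3 ] w 35.17250400808507 g 10.12010246515274 q [ 0.03  0.64  1.94 -0.    0.57 -0.11]
[ -23.29 -120.  ]
```

View pics/w4b.png

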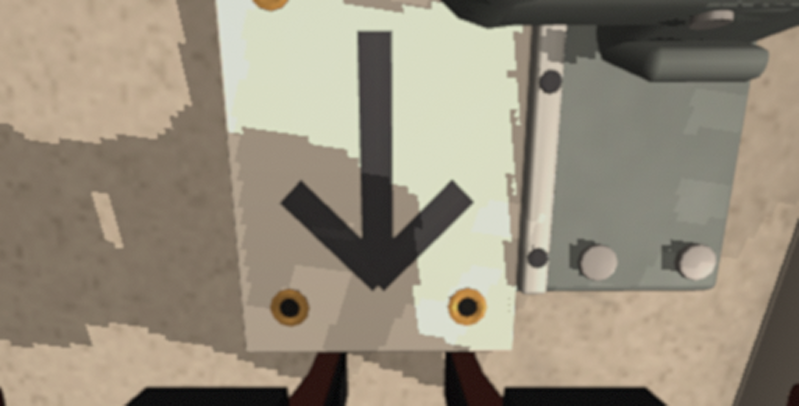

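The panel's end edge (row 350) is square against both fingers. Its side (column ~515) is next to the back stop (column ~522), leaving at most about 0.7 mm. I'll re-seat it with one light x push, using closed fingers.

```bash
python3 -m creep '[{"translation":[-14,0,0],"angular":[0,0,0],"jaw":0.3},{"translation":[-20,-10,-40],"angular":[0,0,0],"jaw":0},{"translation":[-10,-40,-75],"angular":[0,0,0],"jaw":0},{"translation":[20,-75,-75],"angular":[0,0,0],"jaw":0},{"translation":[48,-95,-60],"angular":[0,0,0],"jaw":0},{"translation":[53,-95,-30],"angular":[0,0,0],"jaw":0},{"translation":[53,-95,-10],"angular":[0,0,0],"jaw":0},{"translation":[53,-95,-4],"angular":[0,0,0],"jaw":0}]'
python3 -c "
from h import *
o,A=st();print(toS(o['ee_pos']))"
```

```text
t: 11.55
ee_pos: [426.8, 68.6, 8.8]
orientation: [-2.06, -2.37, 0.002]
ft_force: [0.5, -0.2, 0.2]
width: 0.5
grasp_force: 0.0
t 11.55 p [426.77  68.58   8.78] toolx yaw 1.7108 F [ 0.45 -0.2   0.22] w 0.48460386319534793 g 0.0 q [ 0.13  0.56  2.15  0.    0.44 -0.01]
[-119.92  -64.62]
```

```bash
python3 -m creep '[{"translation":[0,10,0],"angular":[0,0,0],"jaw":0},{"translation":[0,20,0],"angular":[0,0,0],"jaw":0},{"translation":[0,27,0],"angular":[0,0,0],"jaw":0},{"translation":[0,30,0],"angular":[0,0,0],"jaw":0},{"translation":[0,31.5,0],"angular":[0,0,0],"jaw":0},{"translation":[0,32.5,0],"angular":[0,0,0],"jaw":0},{"translation":[0,33.5,0],"angular":[0,0,0],"jaw":0},{"translation":[0,34,0],"angular":[0,0,0],"jaw":0}]'
python3 -c "
from h import *
o,A=st();print(toS(o['ee_pos']))"
```

```text
t: 12.55
ee_pos: [461.2, 73.4, 9.7]
orientation: [-2.061, -2.371, 0.0]
ft_force: [0.2, 0.3, -0.5]
width: 0.7
grasp_force: 0.0
t 12.55 p [461.21  73.36   9.65] toolx yaw 1.7108 F [ 0.24  0.31 -0.55] w 0.7465853577238635 g 0.0 q [ 0.13  0.58  2.07  0.    0.49 -0.01]
[-85.15 -64.69]
```

```bash
python3 -m creep '[{"translation":[0,0.7,0],"angular":[0,0,0],"jaw":0},{"translation":[0,1.4,0],"angular":[0,0,0],"jaw":0},{"translation":[0,2.1,0],"angular":[0,0,0],"jaw":0},{"translation":[0,2.8,0],"angular":[0,0,0],"jaw":0},{"translation":[0,3.3,0],"angular":[0,0,0],"jaw":0},{"translation":[0,3.7,0],"angular":[0,0,0],"jaw":0},{"translation":[0,4.1,0],"angular":[0,0,0],"jaw":0},{"translation":[0,4.5,0],"angular":[0,0,0],"jaw":0}]'
python3 -c "
from h import *
o,A=st();print(toS(o['ee_pos']))"
```

```text
t: 13.55
ee_pos: [463.5, 73.7, 9.4]
orientation: [-2.059, -2.369, 0.005]
ft_force: [-7.8, -1.0, 4.3]
width: 0.1
grasp_force: 3.8
t 13.55 p [463.47  73.68   9.35] toolx yaw 1.7109 F [-7.76 -0.96  4.34] w 0.07538943253093942 g 3.7785185873508453 q [ 0.13  0.58  2.07 -0.    0.5  -0.01]
[-82.86 -64.69]
```

```bash
python3 -m creep '[{"translation":[0,-14,0],"angular":[0,0,0],"jaw":0},{"translation":[-10,-18,-45],"angular":[0,0,0],"jaw":0.3},{"translation":[-50,-16,-95],"angular":[0,0,0],"jaw":0.5},{"translation":[-110,-13,-125],"angular":[0,0,0],"jaw":0.8},{"translation":[-170,-12,-140],"angular":[0,0,0],"jaw":0.8},{"translation":[-230,-12,-140],"angular":[0,0,0],"jaw":0.8},{"translation":[-290,-12,-140],"angular":[0,0,0],"jaw":0.8},{"translation":[-330,-12,-140],"angular":[0,0,0],"jaw":0.8}]'
python3 - <<'E'
from h import *
o,A=st()
ctrl.get_image('wrist'); im,ci=snap('wrist','w5.png'); print(ctrl.get_obs()['ee_pos'])
print(ctrl.look_for('wrist','mallet')[:2])
cv2.imwrite('pics/w5b.png',cv2.resize(im[:,:,::-1],(800,600),interpolation=cv2.INTER_CUBIC))
E
```

```text
t: 14.55
ee_pos: [500.2, -257.5, 150.0]
orientation: [2.061, 2.367, 0.001]
ft_force: [0.1, 0.2, -0.6]
width: 66.9
grasp_force: 0.0
t 14.55 p [ 500.24 -257.45  149.98] toolx yaw 1.7089 F [ 0.11  0.24 -0.62] w 66.8994211596206 g 0.0 q [-0.5   0.43  1.82 -0.    0.89 -0.63]
[ 500.75 -258.35  149.92]
[{'rect': [236.8, 63.4, 294.8, 272.5], 'score': 0.89}]
```

View pics/w5b.png

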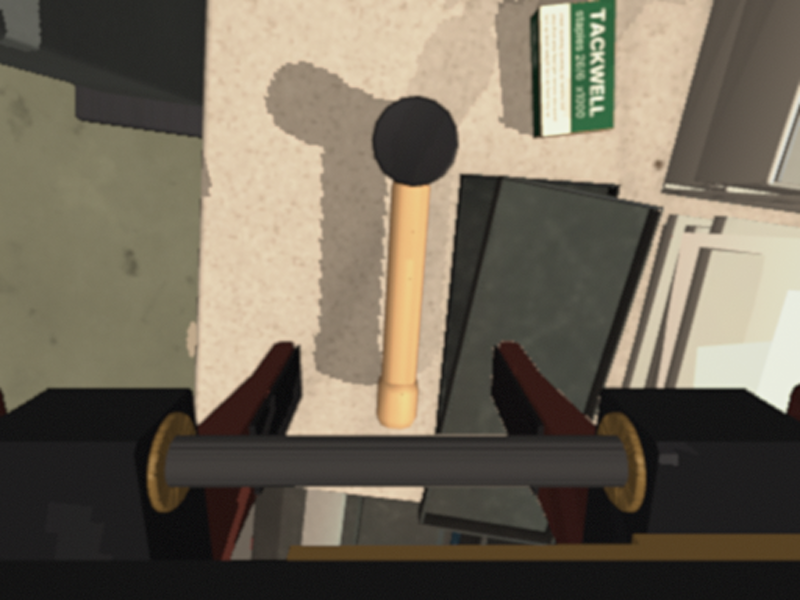

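The mallet head's top disc is at (415,140) and its handle runs to (397,425). The box lies at (572,68), and a dark book lies right of the handle.

Run:
```python
from h import *
ci=ctrl.camera_info('wrist'); im=cv2.imread('pics/w5.png')
f=lambda u,v,z:onz(ci,u/1.5625,v/1.5625,z)
g=cv2.cvtColor(im,cv2.COLOR_BGR2GRAY); m=((g<60)).astype(np.uint8); m[:,:225]=0;m[:,300:]=0;m[125:]=0
cs,_=cv2.findContours(m,0,2); c=max(cs,key=cv2.contourArea); (u,v),r=cv2.minEnclosingCircle(c); print(u,v,r)
h=onz(ci,u,v,64);print('head',h, 'radius',np.linalg.norm(onz(ci,u+r,v,64)-h))
for a,b in [((392,190),(430,190)),((383,375),(417,375))]:
  print(f(*a,45),f(*b,45))
p=(f(392,190,45)+f(430,190,45))/2;q=(f(385,375,45)+f(418,375,45))/2; d=p-q; yaw=np.arctan2(d[1],d[0]);print('yaw',yaw)
print('line at head y', q+(p-q)*(h[1]-q[1])/(p[1]-q[1]))
plan([h[0],h[1],80],yaw);plan([h[0],h[1],24],yaw)
```

```text
264.9769287109375 90.24359130859375 28.405017852783203
head [ 496.67 -169.91   64.  ] radius 21.882887875469606
[ 489.07 -195.36   45.  ] [ 509.56 -192.54   45.  ]
[ 498.3  -303.72   45.  ] [ 518.58 -300.95   45.  ]
yaw 1.6630631607277535
line at head y [ 497.09 -169.91   45.  ]
trans [85.98  8.46 69.49] ang [0.   0.   0.04]
trans [ 86.02   8.39 125.49] ang [0.   0.   0.04]
```

```bash
python3 -m creep '[{"translation":[30,3,10],"angular":[0,0,0.04],"jaw":0.65},{"translation":[65,7,30],"angular":[0,0,0.04],"jaw":0.65},{"translation":[83,8.4,55],"angular":[0,0,0.04],"jaw":0.65},{"translation":[86,8.4,80],"angular":[0,0,0.04],"jaw":0.65},{"translation":[86,8.4,105],"angular":[0,0,0.04],"jaw":0.65},{"translation":[86,8.4,120],"angular":[0,0,0.04],"jaw":0.65},{"translation":[86,8.4,125],"angular":[0,0,0.04],"jaw":0.65},{"translation":[86,8.4,125],"angular":[0,0,0.04],"jaw":0.65}]'
python3 -c "
from h import *
o,A=st();plan([496.7,-169.9,24],1.663)"
```

```text
t: 15.7
ee_pos: [496.3, -168.0, 24.9]
orientation: [2.107, 2.33, 0.0]
ft_force: [0.3, -0.1, -0.7]
width: 57.0
grasp_force: 0.0
t 15.7 p [ 496.32 -167.97   24.85] toolx yaw 1.671 F [ 0.32 -0.14 -0.7 ] w 56.95740860072271 g 0.0 q [-0.35  0.59  1.95  0.    0.6  -0.45]
trans [-1.96  0.19  0.85] ang [0.   0.   0.01]
```

```bash
python3 -m creep '[{"translation":[-2,0.2,0.5],"angular":[0,0,0.008],"jaw":0.65},{"translation":[-2,0.2,0.5],"angular":[0,0,0.008],"jaw":0.4},{"translation":[-2,0.2,0.5],"angular":[0,0,0.008],"jaw":0},{"translation":[-2,0.2,0.5],"angular":[0,0,0.008],"jaw":0},{"translation":[-2,0.2,0.5],"angular":[0,0,0.008],"jaw":0},{"translation":[-2,0.2,0.5],"angular":[0,0,0.008],"jaw":0},{"translation":[-2,0.2,0.5],"angular":[0,0,0.008],"jaw":0},{"translation":[-2,0.2,0.5],"angular":[0,0,0.008],"jaw":0}]'
python3 -c "
from h import *
st()"
```

```text
t: 16.7
ee_pos: [497.4, -170.3, 24.7]
orientation: [2.116, 2.32, 0.001]
ft_force: [1.1, 0.6, 6.3]
width: 43.8
grasp_force: 30.0
t 16.7 p [ 497.44 -170.29   24.68] toolx yaw 1.6629 F [1.06 0.6  6.29] w 43.82039565346344 g 30.000721514225006 q [-0.35  0.6   1.95  0.    0.6  -0.44]
```

```bash
python3 -m creep '[{"translation":[0,0,-15],"angular":[0,0,0],"jaw":0},{"translation":[0,0,-40],"angular":[0,0,0],"jaw":0},{"translation":[5,1,-70],"angular":[0,0,0],"jaw":0},{"translation":[25,5,-100],"angular":[0,0,0],"jaw":0},{"translation":[60,13,-120],"angular":[0,0,0],"jaw":0},{"translation":[100,22,-130],"angular":[0,0,0],"jaw":0},{"translation":[140,30,-135],"angular":[0,0,0],"jaw":0},{"translation":[180,39,-135],"angular":[0,0,0],"jaw":0}]'
python3 -c "
from h import *
st();plan([536,150,146],1.663)"
```

```text
t: 17.7
ee_pos: [517.9, 13.9, 159.7]
orientation: [-2.117, -2.32, 0.001]
ft_force: [0.9, 0.4, -4.5]
width: 43.5
grasp_force: 30.0
t 17.7 p [517.94  13.92 159.7 ] toolx yaw 1.6625 F [ 0.94  0.44 -4.52] w 43.4817054963102 g 29.99876081943512 q [ 0.    0.36  1.91 -0.    0.87 -0.09]
trans [133.86  30.46  13.68] ang [-0. -0. -0.]
```

```bash
python3 -m creep '[{"translation":[35,8,0],"angular":[0,0,0],"jaw":0},{"translation":[70,16,0],"angular":[0,0,0],"jaw":0},{"translation":[100,23,0],"angular":[0,0,0],"jaw":0},{"translation":[122,28,0],"angular":[0,0,0],"jaw":0},{"translation":[132,30,0],"angular":[0,0,0],"jaw":0},{"translation":[134,30.5,5],"angular":[0,0,0],"jaw":0},{"translation":[134,30.5,5],"angular":[0,0,0],"jaw":0},{"translation":[134,30.5,5],"angular":[0,0,0],"jaw":0}]'
python3 - <<'E'
from h import *
st();plan([536,150,146],1.663); im,ci=snap('wrist')
im2,c2=snap('scene','s1.png'); im3,_=snap('top','t1.png')
a=cv2.resize(im2[130:240,190:320,::-1],(520,440),interpolation=cv2.INTER_CUBIC)
b=cv2.resize(im[:,:,::-1],(280,210)); c=cv2.resize(im3[150:250,200:320,::-1],(276,230))
W=np.zeros((440,800,3),np.uint8);W[:,:520]=a;W[:210,520:]=b;W[210:,520:796]=c
cv2.imwrite('pics/mix1.png',W)
E
```

```text
t: 18.7
ee_pos: [536.8, 148.2, 154.0]
orientation: [-2.118, -2.32, 0.001]
ft_force: [-0.2, -0.6, -4.7]
width: 43.7
grasp_force: 30.0
t 18.7 p [536.75 148.17 154.01] toolx yaw 1.662 F [-0.22 -0.63 -4.73] w 43.66987205526599 g 29.999310672283173 q [ 0.25  0.42  1.83 -0.    0.9   0.16]
trans [ 1.9  -0.58  8.01] ang [-0.  0. -0.]
```

View pics/mix1.png

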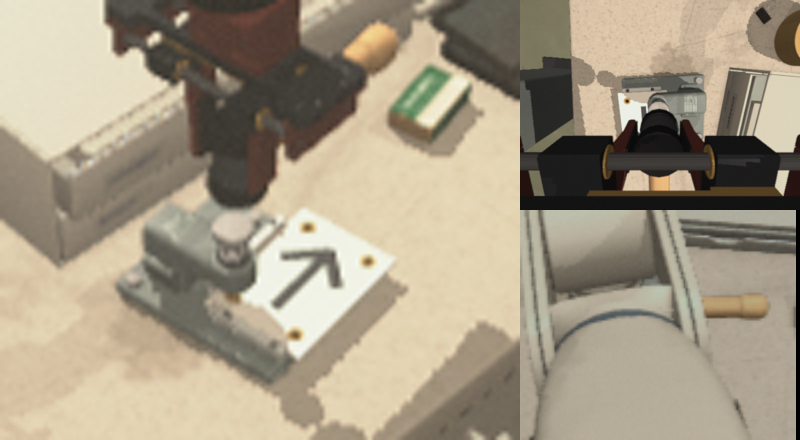

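The mallet is level and directly over the punch head (mallet at (235,185), head at (235,225)). The panel sits square in the stops. First blow.

```bash
python3 -m creep '[{"translation":[1,0,5],"angular":[0,0,0],"jaw":0},{"translation":[1,0,25],"angular":[0,0,0],"jaw":0},{"translation":[1,0,46.5],"angular":[0,0,0],"jaw":0},{"translation":[1,0,46.5],"angular":[0,0,0],"jaw":0},{"translation":[1,0,25],"angular":[0,0,0],"jaw":0},{"translation":[1,0,5],"angular":[0,0,0],"jaw":0},{"translation":[1,0,0],"angular":[0,0,0],"jaw":0},{"translation":[1,0,0],"angular":[0,0,0],"jaw":0}]'
python3 -c "
from h import *
st();print(ctrl.look_for('scene','punch_head'))"
```

```text
t: 19.85
ee_pos: [536.8, 149.9, 154.1]
orientation: [2.117, 2.321, 0.0]
ft_force: [0.2, -0.2, -5.2]
width: 43.0
grasp_force: 30.0
t 19.85 p [536.76 149.9  154.12] toolx yaw 1.6627 F [ 0.17 -0.17 -5.2 ] w 42.997984942825035 g 29.999417066574097 q [0.25 0.42 1.83 0.   0.89 0.16]
[{'rect': [244.5, 182.4, 253.0, 191.6], 'score': 0.62}]
```

```bash
python3 -m creep '[{"translation":[0,0,5],"angular":[0,0,0],"jaw":0},{"translation":[0,0,26],"angular":[0,0,0],"jaw":0},{"translation":[0,0,48],"angular":[0,0,0],"jaw":0},{"translation":[0,0,48],"angular":[0,0,0],"jaw":0},{"translation":[0,0,5],"angular":[0,0,0],"jaw":0},{"translation":[0,0,5],"angular":[0,0,0],"jaw":0},{"translation":[0,0,27],"angular":[0,0,0],"jaw":0},{"translation":[0,0,49],"angular":[0,0,0],"jaw":0}]'
python3 -c "
from h import *
st()"
```

```text
t: 20.9
ee_pos: [536.7, 149.9, 104.1]
orientation: [2.117, 2.321, 0.001]
ft_force: [1.1, 0.6, -0.6]
width: 43.6
grasp_force: 30.0
t 20.9 p [536.73 149.91 104.08] toolx yaw 1.6627 F [ 1.1   0.55 -0.57] w 43.61667937859271 g 30.000121593475342 q [0.25 0.49 1.86 0.   0.79 0.16]
```

```bash
python3 -m creep '[{"translation":[0,0,-20],"angular":[0,0,0],"jaw":0},{"translation":[0,0,-40],"angular":[0,0,0],"jaw":0},{"translation":[0,0,-49],"angular":[0,0,0],"jaw":0},{"translation":[0,0,-49],"angular":[0,0,0],"jaw":0},{"translation":[0,0,-49],"angular":[0,0,0],"jaw":0},{"translation":[0,0,-49],"angular":[0,0,0],"jaw":0},{"translation":[0,0,-49],"angular":[0,0,0],"jaw":0},{"translation":[0,0,-49],"angular":[0,0,0],"jaw":0}]'
python3 - <<'E'
from h import *
st(); im2,c2=snap('scene','s2.png'); im3,_=snap('wrist','w6.png')
s1=cv2.imread('pics/s1.png'); s=lambda i:cv2.resize(i[160:225,215:280],(400,400),interpolation=cv2.INTER_CUBIC)
cv2.imwrite('pics/mix2.png',np.hstack([s(s1),s(im2[:,:,::-1])]))
E
```

```text
t: 21.9
ee_pos: [536.8, 149.9, 154.0]
orientation: [-2.117, -2.321, 0.0]
ft_force: [0.4, 0.9, -5.2]
width: 43.1
grasp_force: 30.0
t 21.9 p [536.83 149.91 153.98] toolx yaw 1.6628 F [ 0.38  0.87 -5.17] w 43.112332046549284 g 29.99947875738144 q [ 0.25  0.42  1.83 -0.    0.9   0.16]
```

View pics/mix2.png

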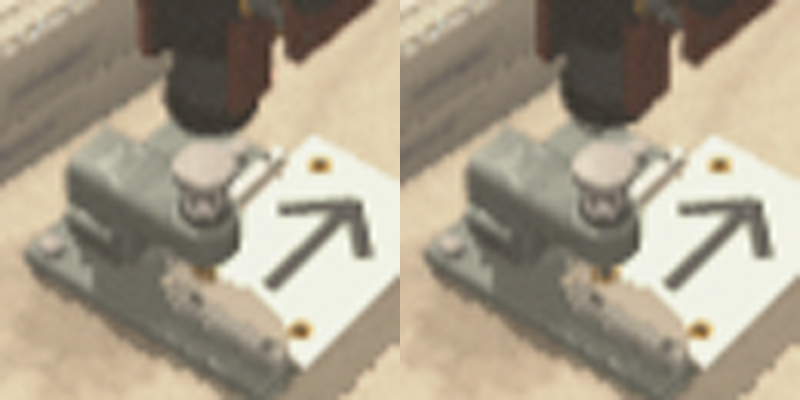

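The mallet has slid up about 5 mm in the grip (bottom edge row 135 → 125). That matches the punch stopping hard at about 12 mm. One more brisk blow, ending on a slight overrun, will confirm the hard stop.

```bash
python3 -m creep '[{"translation":[0,0,8],"angular":[0,0,0],"jaw":0},{"translation":[0,0,30],"angular":[0,0,0],"jaw":0},{"translation":[0,0,51.5],"angular":[0,0,0],"jaw":0},{"translation":[0,0,51.5],"angular":[0,0,0],"jaw":0},{"translation":[0,0,10],"angular":[0,0,0],"jaw":0},{"translation":[0,0,10],"angular":[0,0,0],"jaw":0},{"translation":[0,0,31],"angular":[0,0,0],"jaw":0},{"translation":[0,0,52.5],"angular":[0,0,0],"jaw":0}]'
python3 -c "
from h import *
st()"
python3 -m creep '[{"translation":[0,0,0.5],"angular":[0,0,0],"jaw":0},{"translation":[0,0,-20],"angular":[0,0,0],"jaw":0},{"translation":[0,0,-40],"angular":[0,0,0],"jaw":0},{"translation":[0,0,-52],"angular":[0,0,0],"jaw":0},{"translation":[0,0,-52],"angular":[0,0,0],"jaw":0},{"translation":[0,0,-52],"angular":[0,0,0],"jaw":0},{"translation":[0,0,-52],"angular":[0,0,0],"jaw":0},{"translation":[0,0,-52],"angular":[0,0,0],"jaw":0}]'
```

```text
t: 23.0
ee_pos: [536.9, 149.9, 100.8]
orientation: [2.117, 2.321, 0.001]
ft_force: [0.1, 0.7, -0.1]
width: 43.2
grasp_force: 35.0
t 23.0 p [536.9  149.92 100.8 ] toolx yaw 1.6628 F [ 0.12  0.68 -0.08] w 43.2055236458611 g 35.035897409543395 q [ 0.25  0.5   1.86 -0.    0.79  0.16]
t: 24.0
ee_pos: [536.6, 149.9, 153.1]
orientation: [-2.117, -2.321, 0.001]
ft_force: [0.2, 0.2, -4.2]
width: 43.7
grasp_force: 30.0
```

Run:
```python
from h import *
st(); im,ci=snap('scene','s3.png')
for z in (17,18,23): print(z,proj(ci,[536.5,149.3,z]))
print([ (x['rect'],x['score']) for x in ctrl.look_for('scene','eyelet_top')[:2]])
out=[]
for n in ['s1','s2','s3']:
    a=cv2.imread(f'pics/{n}.png'); c=a[190:216,232:262]
    h=cv2.cvtColor(c,cv2.COLOR_BGR2HSV); w=np.where((h[...,0]>8)&(h[...,0]<24)&(h[...,1]>110),h[...,1].astype(float),0)
    ys,xs=np.nonzero(w); print(n,len(xs),list(zip(xs+232,ys+190,w[ys,xs].astype(int))))
    out.append(cv2.resize(c,(260,225),interpolation=cv2.INTER_NEAREST))
cv2.imwrite('pics/mix3.png',np.hstack(out))
```

```text
t 24.0 p [536.56 149.88 153.11] toolx yaw 1.6628 F [ 0.24  0.2  -4.15] w 43.664189557637805 g 29.954907596111298 q [0.25 0.42 1.83 0.   0.89 0.16]
17 [247.71 203.99]
18 [247.71 203.77]
23 [247.7  202.67]
[]
s1 3 [(np.int64(247), np.int64(204), np.int64(112)), (np.int64(248), np.int64(204), np.int64(112)), (np.int64(249), np.int64(204), np.int64(111))]
s2 1 [(np.int64(248), np.int64(205), np.int64(120))]
s3 1 [(np.int64(248), np.int64(205), np.int64(116))]
```

View pics/mix3.png

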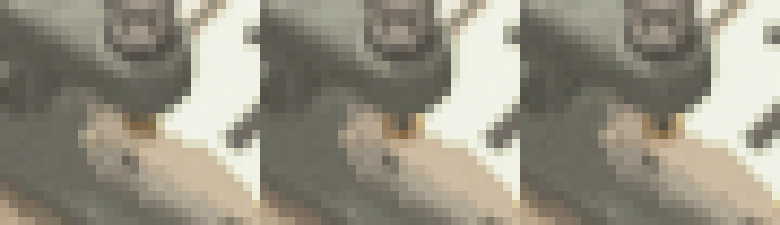

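The later crops show the eyelet rim lower, with its dark hole now visible like the set eyelets, and s2 and s3 are the same. So it was driven and has stopped moving. Two more blows at the same speed will make certain.

```bash
python3 -m creep '[{"translation":[0,0,10],"angular":[0,0,0],"jaw":0},{"translation":[0,0,32],"angular":[0,0,0],"jaw":0},{"translation":[0,0,54],"angular":[0,0,0],"jaw":0},{"translation":[0,0,54],"angular":[0,0,0],"jaw":0},{"translation":[0,0,32],"angular":[0,0,0],"jaw":0},{"translation":[0,0,10],"angular":[0,0,0],"jaw":0},{"translation":[0,0,32],"angular":[0,0,0],"jaw":0},{"translation":[0,0,54],"angular":[0,0,0],"jaw":0}]'
python3 -m creep '[{"translation":[0,0,0],"angular":[0,0,0],"jaw":0},{"translation":[0,0,-20],"angular":[0,0,0],"jaw":0},{"translation":[0,0,-40],"angular":[0,0,0],"jaw":0},{"translation":[0,0,-60],"angular":[0,0,0],"jaw":0},{"translation":[0,0,-60],"angular":[0,0,0],"jaw":0},{"translation":[0,0,-60],"angular":[0,0,0],"jaw":0},{"translation":[0,0,-60],"angular":[0,0,0],"jaw":0},{"translation":[0,0,-60],"angular":[0,0,0],"jaw":0}]'
python3 - <<'E'
from h import *
st(); snap('scene','s4.png')
f=lambda n:cv2.cvtColor(cv2.imread(f'pics/{n}.png'),cv2.COLOR_BGR2GRAY)[199:209,243:254].astype(int)
print(f('s2')-f('s1'));print(f('s3')-f('s2'));print(f('s4')-f('s3'))
plan([497,-170,150],1.663)
E
```

```text
t: 25.1
ee_pos: [537.5, 150.1, 100.4]
orientation: [2.116, 2.32, 0.003]
ft_force: [1.7, 0.1, -0.1]
width: 43.2
grasp_force: 30.0
t: 26.1
ee_pos: [536.5, 149.8, 159.0]
orientation: [-2.116, -2.321, 0.002]
ft_force: [-0.3, -0.0, -5.7]
width: 43.2
grasp_force: 30.0
t 26.1 p [536.45 149.83 158.97] toolx yaw 1.6627 F [-0.29 -0.04 -5.65] w 43.20844913535803 g 29.99854400753975 q [0.25 0.41 1.83 0.   0.91 0.16]
[[  0  -1   2  -1  -1   1  -1   0  -1   1   3]
 [  2   2   2   1  -1  -3   2   0   3   4   1]
 [  0   2  -1   2   0  -1   2   0   1   2   2]
 [  0  -2   1   0   2   2   1  -2   0   1   0]
 [  0   0   0  11  15  -7   8  -3   1   0   0]
 [  0  -2   0  -5  10 -21  12 -23  -1  -1   0]
 [ -1   0   0 -24  -6 -22  13  -9   0   0   0]
 [  1   3  -5 -10   9  -3   4  -1   1  -1   1]
 [ -2   1  -1  -1   6  -1   1   1   0  -1   0]
 [  2  -4   0   0   1  -2   1  -1  -1   2   0]]
[[ 2  1  0  1  0  2  0  0 -1  3 -1]
 [-2 -1 -1 -2  2  5 -5  0 -3 -2  0]
 [-2 -4  1 -3  0 -1 -1  0 -1  0  0]
 [ 3  2 -1  1 -2  1 -2 -2 -1 -2  0]
 [-2  2  2  3 -3  2  0  2 -2 -1  0]
 [ 0  1 -2  4 -1 -4  1  1 -1  1  0]
 [ 1  1 -1  2  1  1  0 -1 -1  1  0]
 [-1 -1  3  0 -1  0 -1  2 -1  1 -2]
 [ 3  0  2  3  3  1 -1 -1 -3  1  1]
 [-2  0  1  3 -1  1  0  1 -2 -1 -1]]
[[-1  2  0 -1  2 -1 -1 -1  2 -3  1]
 [-2 -1 -2  2  1 -3  5  3  3  1  0]
 [-1  1 -1  4  2 -1 -1 -4  1  2 -1]
 [-3 -3  2 -1  2  0  1  1  2  1  0]
 [ 3 -2 -2 -3  1  1  1 -2  0  1  0]
 [ 3  0  1 -1  2  2  2  1  0  0  0]
 [ 2  0  0 -1  1 -4 -1  3 -1 -1  0]
 [ 2  0 -3  0 -2  1 -1 -2  1  1  1]
 [ 0  1 -2 -2 -2  0 -1  0  1 -1  1]
 [ 2  1 -1  0 -2 -1  0 -3  2  2  0]]
trans [-314.88  -68.75    9.19] ang [-0.  0. -0.]
```

```bash
python3 -m creep '[{"translation":[-25,-5,0],"angular":[0,0,0],"jaw":0},{"translation":[-65,-14,0],"angular":[0,0,0],"jaw":0},{"translation":[-115,-25,0],"angular":[0,0,0],"jaw":0},{"translation":[-170,-37,0],"angular":[0,0,0],"jaw":0},{"translation":[-225,-49,5],"angular":[0,0,0],"jaw":0},{"translation":[-275,-60,15],"angular":[0,0,0],"jaw":0},{"translation":[-305,-67,30],"angular":[0,0,0],"jaw":0},{"translation":[-315,-69,50],"angular":[0,0,0],"jaw":0}]'
python3 -c "
from h import *
st();plan([497,-170,24],1.663)"
```

```text
t: 27.15
ee_pos: [497.2, -172.2, 109.4]
orientation: [2.119, 2.318, 0.0]
ft_force: [0.1, 0.3, -4.3]
width: 43.9
grasp_force: 30.0
t 27.15 p [ 497.17 -172.19  109.41] toolx yaw 1.6603 F [ 0.06  0.31 -4.31] w 43.856925635153964 g 29.998689517378807 q [-0.36  0.45  1.92 -0.    0.77 -0.45]
trans [ 2.25 -0.06 85.41] ang [ 0.  0. -0.]
```

```bash
python3 -m creep '[{"translation":[0,0,20],"angular":[0,0,0],"jaw":0},{"translation":[0,0,45],"angular":[0,0,0],"jaw":0},{"translation":[0,0,65],"angular":[0,0,0],"jaw":0},{"translation":[0,0,78],"angular":[0,0,0],"jaw":0},{"translation":[0,0,84],"angular":[0,0,0],"jaw":0},{"translation":[0,0,87],"angular":[0,0,0],"jaw":0},{"translation":[0,0,89],"angular":[0,0,0],"jaw":0},{"translation":[0,0,90],"angular":[0,0,0],"jaw":0}]'
python3 -c "
from h import *
st()"
```

```text
t: 28.15
ee_pos: [497.4, -170.2, 20.0]
orientation: [2.116, 2.321, 0.0]
ft_force: [0.2, 0.2, -3.7]
width: 43.5
grasp_force: 30.0
t 28.15 p [ 497.43 -170.16   20.02] toolx yaw 1.6628 F [ 0.24  0.16 -3.72] w 43.4599289020409 g 29.99852143228054 q [-0.35  0.6   1.95  0.    0.59 -0.44]
```

Near contact; lower slowly.

```bash
python3 -m creep '[{"translation":[0,0,0.4],"angular":[0,0,0],"jaw":0},{"translation":[0,0,0.8],"angular":[0,0,0],"jaw":0},{"translation":[0,0,1.2],"angular":[0,0,0],"jaw":0},{"translation":[0,0,1.6],"angular":[0,0,0],"jaw":0},{"translation":[0,0,2],"angular":[0,0,0],"jaw":0},{"translation":[0,0,2.3],"angular":[0,0,0],"jaw":0},{"translation":[0,0,2.6],"angular":[0,0,0],"jaw":0},{"translation":[0,0,2.8],"angular":[0,0,0],"jaw":0}]'
python3 -c "
from h import *
st()"
```

```text
t: 29.15
ee_pos: [497.1, -170.0, 16.8]
orientation: [-2.117, -2.321, 0.0]
ft_force: [-0.0, 0.1, -4.8]
width: 43.6
grasp_force: 30.0
t 29.15 p [ 497.1  -170.05   16.83] toolx yaw 1.6628 F [-0.04  0.05 -4.75] w 43.608270487996045 g 29.998459294438362 q [-0.35  0.61  1.95 -0.    0.58 -0.44]
```

```bash
python3 -m creep '[{"translation":[0,0,0.3],"angular":[0,0,0],"jaw":0},{"translation":[0,0,0.6],"angular":[0,0,0],"jaw":0},{"translation":[0,0,0.9],"angular":[0,0,0],"jaw":0},{"translation":[0,0,1.2],"angular":[0,0,0],"jaw":0},{"translation":[0,0,1.4],"angular":[0,0,0],"jaw":0},{"translation":[0,0,1.6],"angular":[0,0,0],"jaw":0},{"translation":[0,0,1.8],"angular":[0,0,0],"jaw":0},{"translation":[0,0,2],"angular":[0,0,0],"jaw":0}]'
python3 -c "
from h import *
st()"
```

```text
t: 30.15
ee_pos: [497.1, -170.0, 14.9]
orientation: [-2.117, -2.321, 0.0]
ft_force: [-1.1, -0.0, -4.6]
width: 43.8
grasp_force: 30.0
t 30.15 p [ 497.11 -170.03   14.86] toolx yaw 1.6628 F [-1.09 -0.02 -4.56] w 43.831399472670874 g 29.998406320810318 q [-0.35  0.61  1.95  0.    0.58 -0.44]
```

```bash
python3 -m creep '[{"translation":[0,0,0.3],"angular":[0,0,0],"jaw":0},{"translation":[0,0,0.6],"angular":[0,0,0],"jaw":0},{"translation":[0,0,0.9],"angular":[0,0,0],"jaw":0},{"translation":[0,0,1.1],"angular":[0,0,0],"jaw":0},{"translation":[0,0,1.3],"angular":[0,0,0],"jaw":0},{"translation":[0,0,1.5],"angular":[0,0,0],"jaw":0},{"translation":[0,0,1.6],"angular":[0,0,0],"jaw":0},{"translation":[0,0,1.7],"angular":[0,0,0],"jaw":0}]'
python3 -c "
from h import *
st()"
```

```text
t: 31.15
ee_pos: [497.2, -170.0, 13.6]
orientation: [2.117, 2.321, 0.0]
ft_force: [-2.6, 2.1, 6.3]
width: 43.4
grasp_force: 30.0
t 31.15 p [ 497.17 -170.02   13.6 ] toolx yaw 1.6628 F [-2.6   2.11  6.31] w 43.356216110304175 g 30.001013427972794 q [-0.35  0.62  1.95  0.    0.58 -0.44]
```

The face is on the worktop. Pressing a little further shows how much push the grip can pass before it slips, and so whether the blows had enough to seat the eyelet.

```bash
python3 -m creep '[{"translation":[0,0,0.5],"angular":[0,0,0],"jaw":0},{"translation":[0,0,1],"angular":[0,0,0],"jaw":0},{"translation":[0,0,1.3],"angular":[0,0,0],"jaw":0},{"translation":[0,0,1.6],"angular":[0,0,0],"jaw":0},{"translation":[0,0,1.8],"angular":[0,0,0],"jaw":0},{"translation":[0,0,2],"angular":[0,0,0],"jaw":0},{"translation":[0,0,2.2],"angular":[0,0,0],"jaw":0},{"translation":[0,0,2.4],"angular":[0,0,0],"jaw":0}]'
python3 -c "
from h import *
st()"
```

```text
t: 32.15
ee_pos: [497.3, -169.8, 13.3]
orientation: [2.117, 2.321, 0.001]
ft_force: [-8.5, 6.7, 34.7]
width: 43.4
grasp_force: 30.0
t 32.15 p [ 497.28 -169.83   13.25] toolx yaw 1.6627 F [-8.48  6.67 34.65] w 43.39264260604151 g 30.006687194108963 q [-0.35  0.62  1.95  0.    0.58 -0.44]
```

The grip passes at least 35 N without slipping, so it slipped during the blows only because the punch hit its hard stop: the eyelet is home. Relieve the load, release and rise.

```bash
python3 -m creep '[{"translation":[0,0,-1.2],"angular":[0,0,0],"jaw":0},{"translation":[0,0,-2.6],"angular":[0,0,0],"jaw":0},{"translation":[0,0,-2.6],"angular":[0,0,0],"jaw":0},{"translation":[0,0,-2.6],"angular":[0,0,0],"jaw":0.52},{"translation":[0,0,-2.6],"angular":[0,0,0],"jaw":0.56},{"translation":[0,0,-2.6],"angular":[0,0,0],"jaw":0.65},{"translation":[0,0,-2.6],"angular":[0,0,0],"jaw":0.65},{"translation":[0,0,-2.6],"angular":[0,0,0],"jaw":0.65}]'
python3 -m creep '[{"translation":[0,0,-8],"angular":[0,0,0],"jaw":0.65},{"translation":[0,0,-25],"angular":[0,0,0],"jaw":0.65},{"translation":[0,0,-50],"angular":[0,0,0],"jaw":0.65},{"translation":[0,0,-80],"angular":[0,0,0],"jaw":0.65},{"translation":[0,0,-110],"angular":[0,0,0],"jaw":0.65},{"translation":[-40,0,-135],"angular":[0,0,0],"jaw":0.65},{"translation":[-75,0,-140],"angular":[0,0,0],"jaw":0.65},{"translation":[-85,0,-140],"angular":[0,0,0],"jaw":0.65}]'
python3 - <<'E'
from h import *
st(); im,ci=snap('wrist','w7.png'); print(ctrl.look_for('wrist','mallet')[:1])
g=cv2.cvtColor(im,cv2.COLOR_RGB2GRAY); m=(g<60).astype(np.uint8); m[:,:225]=0;m[:,300:]=0;m[125:]=0
cs,_=cv2.findContours(m,0,2); c=max(cs,key=cv2.contourArea); (u,v),r=cv2.minEnclosingCircle(c)
print('head',onz(ci,u,v,64),r)
snap('top','t9.png')
for n in ['mallet','staple_box','mug','eyelet_tin','sign']: print(n,[(x['rect'],round(x['score'],2)) for x in ctrl.look_for('top',n)[:1]])
im,ci=snap('scene','s9.png')
for n in ['mallet','sign','staple_box']: print(n,[(x['rect'],round(x['score'],2)) for x in ctrl.look_for('scene',n)[:1]])
d=cv2.absdiff(cv2.imread('pics/s4.png')[170:235,215:305],cv2.imread('pics/s9.png')[170:235,215:305]).max(2)
ys,xs=np.nonzero(d[20:]>40); print('changed px near sign',len(xs))
E
```

```text
t: 33.15
ee_pos: [497.1, -170.1, 13.3]
orientation: [-2.117, -2.321, 0.0]
ft_force: [0.1, 0.2, -0.3]
width: 57.2
grasp_force: 0.0
t: 34.15
ee_pos: [505.6, -256.5, 155.4]
orientation: [2.117, 2.317, 0.001]
ft_force: [-0.1, 0.0, -0.7]
width: 56.8
grasp_force: 0.0
t 34.15 p [ 505.62 -256.52  155.39] toolx yaw 1.6611 F [-0.07  0.04 -0.68] w 56.7556022025088 g 0.0 q [-0.49  0.43  1.81 -0.    0.9  -0.58]
[{'rect': [224.3, 63.4, 280.1, 277.0], 'score': 0.79}]
head [ 496.15 -172.44   64.  ] 27.45227813720703
mallet [([345.6, 216.0, 399.4, 233.1], 0.88)]
staple_box [([322.2, 185.8, 347.2, 201.7], 0.62)]
mug [([115.7, 177.6, 157.0, 219.9], 0.62)]
eyelet_tin [([149.8, 149.8, 174.3, 174.9], 0.81)]
sign [([232.8, 197.5, 280.1, 227.5], 0.78)]
mallet [([318.2, 129.4, 358.9, 169.5], 0.62)]
sign [([243.1, 185.5, 287.4, 218.5], 0.79)]
staple_box [([288.4, 145.1, 307.9, 167.7], 0.61)]
changed px near sign 7
```

Run:
```python
from h import *
f=lambda n:cv2.cvtColor(cv2.imread(f'pics/{n}.png'),cv2.COLOR_BGR2GRAY).astype(np.float32)
a,b=f('s1'),f('s9')
for nm,(r0,r1,c0,c1) in {'arrow':(188,216,256,284),'setter':(186,212,222,246)}.items():
    T,e=np.eye(2,3,dtype=np.float32),None
    cc,T=cv2.findTransformECC(a[r0:r1,c0:c1],b[r0:r1,c0:c1],T,cv2.MOTION_EUCLIDEAN); print(nm,cc,T)
```

```text
arrow 0.9995223220708339 [[ 1.   -0.    0.  ]
 [ 0.    1.   -0.01]]
setter 0.9928557725783637 [[ 1.   -0.   -0.04]
 [ 0.    1.    0.04]]
```

The panel hasn't moved since it was seated (within 0.01 px). The mallet is back on its face, and the bystanders are where they were.

```bash
python3 -c "
from workcell import ctrl
print(ctrl.close_job())"
```

```text
the job is handed in; nothing more can be done
None
```

The job is handed in at about 34 s: the panel is snug on both stops, the mallet stands released on its face clear of the setter, the bystanders are unmoved, and the eyelet was driven by six brisk mallet blows and judged home from the punch's hard stop and unchanging camera pictures, not measured directly.

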